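# Cover the amplifier module and hold the spring probe on its test pad

## Task

The amplifier module may only be measured with its finned cover on: gently set the loose cover onto the housing rim, seated level all round with its access hole over the test pad, and let go of it. Then draw the spring-tip test probe out of its stand and hold it upright through the access hole, its tip on the round test pad and lightly pressed so that the plunger is about half way in (never to its stop), the probe not leaning on the cover. Finish while still holding the probe like that; leave the snap-off knife and the USB stick where they lie.

Things in the scene. Friction and masses are not known exactly. Their poses are not given: they have to be found in the camera images.
- module: Fixed. Aluminium amplifier housing, open on top, 100 (x) x 76 (y) x 34 high, walls 4 (opening 92 x 68), on a dark steel bench plate 150 x 110 x 8. Origin: on the table under its centre, z up. Inside lies a green board; its parts stay 4 mm below a seated cover. Brass sockets stand out 11 mm: two on the +x end, one on the -y side. The pad's end (-x) faces the robot within 25 degrees.
- rim (a point): Centre of the housing's open top, in the plane of the rim (42 mm above the table). Axes as the module.
- test_pad: Fixed. The plain brass disc, 14 mm across and 2 thick, on the board in the module: the spot to probe. It is 28 mm toward -x and 10 mm toward +y from the housing's centre.
- pad (a point): Centre of the test pad's top face, 17.8 mm above the table, 24 mm below the rim.
- cover: Loose, 120 to 210 g, lies lip down on the table. Plate 100 (x) x 76 (y) x 3, seven cooling fins on top (cover_fins), below it a round-edged lip 89 x 65, 4 high, that enters the housing with 1.5 mm play a side. Origin: centre of the plate's underside, z up: meets rim when seated. Turned half round it drops in too, but the hole misses the pad. Starts hole to the robot within 30 degrees.
- cover_hole (a point): Centre of the cover's round access hole (16 mm across, through the plate), at the plate's top face: 28 mm toward -x and 10 mm toward +y of the cover's centre.
- cover_fins (a point): Middle of the tops of the cover's fin block, which is 54 long (x), 36 across (y) and rises 20 above the plate: grip it across its 36 mm. 17 mm toward +x and 23 mm above the cover's origin.
- probe_stand: Fixed. Grey round foot, 92 mm across, with a bare aluminium tube, 26 mm across outside, that leans 25 degrees: its mouth leans toward the stand's -x (toward the robot within about 20 degrees). Origin: centre of the underside, on the table.
- stand_mouth (a point): Centre of the tube's mouth (bore 16 mm), about 84 mm above the table. The probe sits 26 mm deep in this bore, its nose and plunger in a narrower bore below, so that it has to be drawn 75 mm along its own axis to come free.
- probe: Loose, 70 g, like a thick pen, 144 long in all. Origin: centre of the nose's lower end; +z runs up the handle. Steel nose 7 across to z = 30, a cone to z = 34, then a round black handle 14 across up to z = 130. In the stand it leans 25 to 28 degrees, the cone resting on a step; 70 mm of handle (z = 60 to 130) stand out of the mouth. Grip the handle round z = 88, fingers closing across the lean.
- probe_tip (a point): Lowest point of the probe's brass plunger (4 mm across, round end), which moves in and out: at z = -14 mm in the probe's frame when out, -4 mm when fully in.
- plunger (a joint): How far the spring plunger is pushed into the nose: 0 = out, 0.010 m = at its stop. Spring 600 N/m with 1 N preload: 1 N starts it, 4 N at half stroke, 7 N at the stop.
- box_cutter: Bystander, loose: red snap-off knife, 27 x 123 x 17. Origin: centre of its underside.
- usb_stick: Bystander, loose: USB stick, 56 x 18 x 8. Origin: centre of its underside.

How it is judged:
By the outcome, as a careful person would: the job done as asked, in the order asked, and still so for the second after the job is handed in, while the arm keeps its last pose, push and grip.
It also fails if it takes over 58 s, if anything falls off the work surface, if the arm or the gripper's body presses on something with over 40 N, if the wrist force passes 120 N, or if a joint passes its speed limit or range.

## Robot

A 6-joint arm with a two-finger parallel gripper is mounted at the origin on a cart in front of the work surface, level with it; the furniture and walls round the work are solid. World frame = base frame: x ahead of the robot, y to its left, z up, the work surface at z = 0. Lengths are in m, angles in degrees, forces in N, time in s.
With the tool pointing down it reaches from about 0.4 to 0.825 m from the base axis. Payload 7 kg.
Tool frame: the origin (TCP) lies at the very end of the fingers, on their centre line; the grasp point (between the pads) lies r.grip_depth behind it (r.grip_depth is the distance from the TCP to the grasp point, in m); z points along the fingers, y is the direction in which the jaws open and shut (so a half turn about z gives the same grasp; the last joint's range is limited). The gripper opens to 88 mm and grips with 3 to 60 N. Pads are 19 mm wide; open, the fingers measure 130 mm over their backs; the gripper's body (78 mm by 193 mm) begins 47 mm behind the grasp point.
Start: joints at [-56.431, 20.546, 0.682, 0, -70.136, -16.507], TCP at [0.198, -0.645, 0.227] pointing down, gripper open.
Joint ranges: [-176.03, 176.03], [-82.01, 121.73], [-58.28, 71.71], [-173.87, 95.51], [-174.79, -0.11], [-173.66, 173.66]. Speed limits (degrees/s): [136.94, 136.94, 172.46, 180, 180, 180].

## Interface

Orientations are given as [roll, pitch, yaw] about the fixed x, y, z axes, in that order (R = Rz(yaw) Ry(pitch) Rx(roll)).
In Python, from plant import get_state, vision, r gives the robot as it stands.
- The arm moves only by the shell command python3 -m handwheel 'ROWS' [FORCE]. ROWS is JSON, a list of rows, each a list of 5 numbers: the shift along the tool's x, y, z in mm, then the turn about the tool's z in degrees, then the finger opening in mm, from 0 to 87.6. A call has exactly 8 rows; each row shifts and turns the commanded pose from where the row before left it, along the tool's axes as they then stand; what a row does not reach is not made up. A row lasts 1/8 s, in which the tool goes at most 62.5 mm and 10.7 degrees, less where a joint would pass 70% of its speed; a pose out of reach is approached as far as the arm can. A call with a gripper value outside its range is refused whole. The fingers move at their own pace and stop on an object; FORCE is the grip in N (left out, the last holds). Time passes only in rows, so rows that do not move let the fingers close, or fill a call up. It gives the time, the measured TCP pose, the force and the opening at its end, in the units of the state.
- get_state(): the state, without advancing time (a new reading comes with each control period).
- vision.capture(name): name is "scene" or "top" or "wrist"; returns a dict with "color" (480x640x3 uint8, red, green, blue), "range_z" (480x640 float32, m along the optical axis (not along the pixel's ray), 0 where there is no reading), "K" (3x3 intrinsics, pixels), "R" (3x3) and "t" (3): a world point X has camera coordinates R X + t. Camera axes: x right, y down, z forward; pixel columns grow to the right and rows downward; lengths in m; the calibration is good to about 2 mm. A picture is of the moment at which its call begins.
- r.close_job(): hands the job in, once; it reports no verdict.
The state is a dict: "time_s": time; "joints": joint angles; "qd": joint speeds; "joint_torque": joint torques, N m; "tcp_pos": TCP position; "eef_rot": TCP orientation; "contact_force": force on the tool from outside, world axes, zero at the start; "moment": the same for the moment, N m; "gripper_width": finger opening in m.
Only numpy, scipy, OpenCV 4.12 (cv2) and the standard library are available. Lean on these libraries where they do the work, as an engineer would, in place of code of your own. Each camera call takes 0.05 s, during which the arm holds its last target. There are 200 camera calls.

## Working session

There is one attempt and no reset: what is moved stays moved. The work goes in short steps, Python scripts to look and compute and a shell command to move; the robot and the scene stay as the last step left them, time stands still between calls to the robot, and variables do not carry over. Pictures are saved under pics/ and viewed, about 8 in all and at most 12, crops included, and the job is handed in when it is done.

```bash
ls; mkdir -p pics
python3 - <<'E'
from plant import get_state, vision, r
import cv2,numpy as np
print(get_state(), r.grip_depth)
for n in ("scene","top"):
    c=vision.capture(n); cv2.imwrite(f"pics/{n}0.png",c["color"][:,:,::-1]); np.savez(f"{n}0.npz",**c)
    print(n,c["K"].tolist(),c["R"].tolist(),c["t"].tolist())
E
```

```text
pics
{'time_s': 0.0, 'joints': array([-5.64328820e+01,  2.05911119e+01,  6.34731941e-01, -2.19338218e-02,
       -7.01360737e+01, -1.65061511e+01]), 'qd': array([ 0.06509923,  0.00152758, -0.02759948, -0.16492175,  0.01519349,
       -0.00709462]), 'joint_torque': array([ 2.99754516e-03, -5.82716417e+01,  2.93052417e+01,  6.99702457e+00,
        6.89351640e-03, -1.69596965e-04]), 'tcp_pos': array([ 0.19787157, -0.64483533,  0.22562791]), 'eef_rot': array([ 1.79905497e+02, -6.50104007e-03, -1.62946497e+02]), 'contact_force': array([-0.34714463,  0.38952809,  0.73397087]), 'moment': array([ 0.03585801,  0.02607499, -0.01655814]), 'gripper_width': 0.08757131187396161} 0.0188
scene [[619.542186432375, 0.0, 318.56072035812883], [0.0, 619.542186432375, 238.31165749476975], [0.0, 0.0, 1.0]] [[0.821313246804015, -0.5703733227373813, -0.010900611623489221], [-0.3226923105855884, -0.4487363232801253, -0.8333698967793168], [0.4704404567138983, 0.6879752792641275, -0.5526081720426007]] [-0.3473332871494938, 0.3335088147898204, 0.6458318413732541]
top [[475.48883229734156, 0.0, 311.0680235525798], [0.0, 475.48883229734156, 253.49457488063007], [0.0, 0.0, 1.0]] [[0.005914471713776119, -0.9999791073093071, -0.002608441915878092], [-0.9898490722438246, -0.005484106643135789, -0.14201668476755397], [0.14199941268324676, 0.0034219174753758004, -0.9898608272269414]] [0.1813536852698156, 0.5258257274679846, 0.8417172074686838]
```

View pics/top0.png

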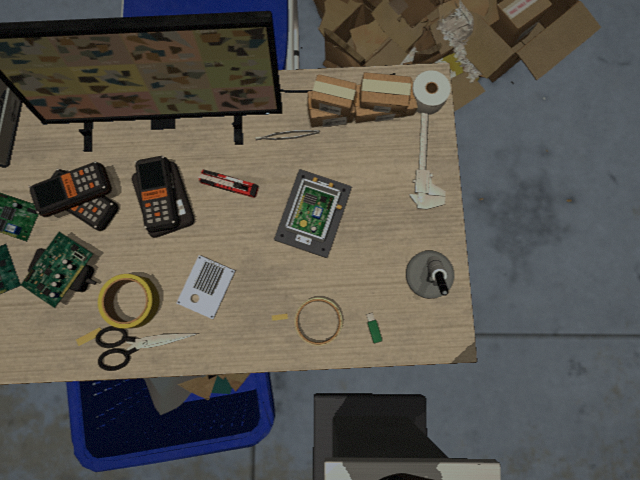

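View pics/scene0.png

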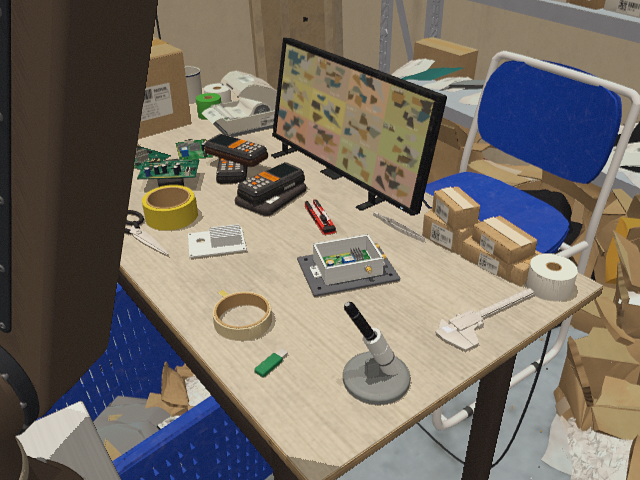

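The top view shows the cover at about (207,287) with its hole at (194,298). The module is at (313,213), the stand foot at (430,274), the knife at (229,183) and the USB stick at (374,328). The monitor and the tape rolls are clear of the paths I plan.

```bash
cat > h.py <<'E'
import numpy as np,cv2
def load(n): return dict(np.load(n+".npz"))
def cast(c,uv,z):
    uv=np.atleast_2d(uv).astype(float); C=-c["R"].T@c["t"]
    d=np.c_[uv,np.ones(len(uv))]@np.linalg.inv(c["K"]).T@c["R"]
    z=np.broadcast_to(z,len(uv)); return C+d*((z-C[2])/d[:,2])[:,None]
def proj(c,X):
    p=(np.atleast_2d(X)@c["R"].T+c["t"])@c["K"].T; return p[:,:2]/p[:,2:]
def cloud(c):
    v,u=np.mgrid[:480,:640]; z=c["range_z"]
    p=np.stack([u*z,v*z,z],-1)@np.linalg.inv(c["K"]).T
    return (p-c["t"])@c["R"]
def big(m,near):
    n,l,s,ce=cv2.connectedComponentsWithStats(m.astype(np.uint8))
    i=1+np.argmin(np.hypot(*(ce[1:]-near).T)-0.02*s[1:,4].clip(0,3000)); return (l==i)
def rect(c,m,z):
    k=max(cv2.findContours(m.astype(np.uint8),0,1)[0],key=cv2.contourArea)[:,0]
    P=cast(c,k,z)[:,:2]*1000; return cv2.minAreaRect(P.astype(np.float32)),P
E
python3 - <<'E'
from h import *
c=load("top0"); P=cloud(c)*1000; im=c["color"].astype(int); hsv=cv2.cvtColor(c["color"],cv2.COLOR_RGB2HSV)
Z=P[...,2]; print("cam",-c["R"].T@c["t"])
def win(x0,x1,y0,y1):
    m=np.zeros((480,640),bool); m[y0:y1,x0:x1]=1; return m
print("tableZ",np.median(Z[340:350,220:260]),"coverplate z",Z[305,210],"fins",Z[272,212],"foot",Z[285,420])
print("hsv table",hsv[345,240],"plate",hsv[243,318],"cover",hsv[305,210],"foot",hsv[285,418])
m=win(165,250,245,330)&(hsv[...,1]<35)&(hsv[...,2]>110)
for n,mm,z in (("cover",m,.007),("bench",win(265,360,160,265)&(hsv[...,1]<60)&(hsv[...,2]<130),.008),("foot",win(395,465,240,310)&(hsv[...,1]<60)&(Z<40),.0)):
    b=big(cv2.morphologyEx(mm.astype(np.uint8),cv2.MORPH_OPEN,np.ones((2,2))), {"cover":(207,287),"bench":(313,240),"foot":(425,280)}[n])
    rc,k=rect(c,b,z); print(n,b.sum(),rc)
    print(cv2.boxPoints(rc).round(1).tolist())
# depth-based
for n,w,lo,hi in (("fins",win(165,250,245,330),20,35),("rim",win(265,360,160,265),36,48),("probe",win(395,480,230,320),90,200),("mouth",win(395,480,230,320),60,90)):
    q=P[w&(Z>lo)&(Z<hi)]; print(n,len(q),q.mean(0).round(1),cv2.minAreaRect(q[:,:2].astype(np.float32)), q[:,2].max())
q=P[win(395,480,230,320)&(Z>95)&(Z<160)]; u,s,v=np.linalg.svd(q-q.mean(0)); print("axis",v[0],q[:,2].min(),q[:,2].max())
o=np.hstack([cv2.resize(c["color"][y:y+100,x:x+100,::-1],(400,400),interpolation=cv2.INTER_CUBIC) for x,y in((160,240),(395,225))])
cv2.imwrite("pics/crop1.png",o)
E
```

```text
cam [0.39989215 0.18135329 0.90833197]
tableZ 0.8445171577957638 coverplate z 7.942463632077889 fins 14.718455040237274 foot 13.609166450217264
hsv table [ 19  67 137] plate [150   4  65] cover [108  20 169] foot [27 24 95]
cover 1521 ((463.09088134765625, 383.0779724121094), (77.4950180053711, 100.57235717773438), 67.1181411743164)
[[401.70001220703125, 366.8999938964844], [494.3999938964844, 327.79998779296875], [524.5, 399.20001220703125], [431.79998779296875, 438.29998779296875]]
bench 2009 ((607.2970581054688, 179.87600708007812), (111.02005004882812, 150.09396362304688), 71.25525665283203)
[[518.4000244140625, 151.39999389648438], [660.5, 103.19999694824219], [696.2000122070312, 208.3000030517578], [554.0999755859375, 256.6000061035156]]
foot 1416 ((489.70660400390625, -45.09248352050781), (90.73369598388672, 92.61004638671875), 44.46424102783203)
[[424.8999938964844, -43.79999923706055], [489.79998779296875, -109.9000015258789], [554.5, -46.400001525878906], [489.6000061035156, 19.700000762939453]]
fins 427 [480.2 376.9  25.9] ((480.7132263183594, 377.28802490234375), (37.38410949707031, 53.65782928466797), 67.39457702636719) 31.63114336841759
rim 454 [609.1 181.5  41.9] ((609.3600463867188, 181.0100555419922), (76.32805633544922, 100.43695831298828), 71.34500122070312) 47.853129292413925
probe 203 [464.4 -32.  124.2] ((468.99554443359375, -33.9516487121582), (19.604257583618164, 50.008811950683594), 71.40293884277344) 151.3669527202256
mouth 160 [489.6 -37.2  79.9] ((488.6217956542969, -38.95355224609375), (24.410200119018555, 34.566978454589844), 84.33558654785156) 89.86362488600265
axis [-0.51026923  0.10702641  0.85332916] 95.34085140651737 151.3669527202256
```

View pics/crop1.png

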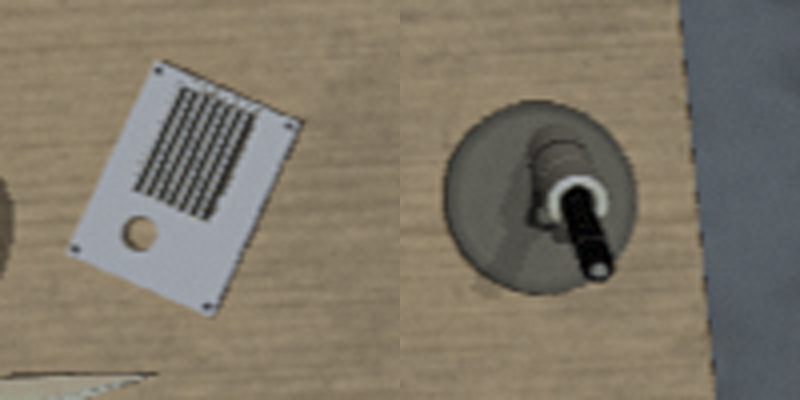

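Cover centre is (463,383) with yaw −23°, and the fins at (480,377) agree with that. Module is (608,180.5) with yaw −18.7°. Sizes match the given ones, so I'll move.

```bash
cat >> h.py <<'E'
def rows(cur,yaw,wps):
    """wps: (xyz mm, yaw, n) -> tool-axis rows"""
    cur=np.array(cur,float); out=[]
    for X,y1,n in wps:
        X=np.array(X,float); st=cur.copy(); y0=yaw; dy=(y1-y0)/n
        for i in range(1,n+1):
            d=st+(X-st)*i/n-cur; a=np.radians(yaw); c,s=np.cos(a),np.sin(a)
            sh=np.round([c*d[0]+s*d[1],s*d[0]-c*d[1],-d[2]],0 if n>1 else 1); t=round(yaw-(y0+dy*i),1)
            out.append([*map(float,sh),t]); cur=cur+[c*sh[0]+s*sh[1],s*sh[0]-c*sh[1],-sh[2]]; yaw-=t
    for i in range(0,len(out),8): print([[int(v) if v==int(v) else v for v in o] for o in out[i:i+8]])
    print("end",cur.round(1),yaw)
E
python3 -c "
from h import *
rows([197.9,-644.8,226],-163,[((620,-150,226),-90,13),((480,377,200),-22.9,11)])"
```

```text
[[-42, 27, 0, -5.6], [-45, 23, 0, -5.6], [-46, 18, 0, -5.6], [-48, 13, 0, -5.7], [-50, 9, 0, -5.6], [-50, 4, 0, -5.6], [-50, -1, 0, -5.6], [-49, -6, 0, -5.6]]
[[-49, -11, 0, -5.6], [-48, -15, 0, -5.7], [-46, -20, 0, -5.6], [-43, -25, 0, -5.6], [-41, -28, 0, -5.6], [-48, 13, 2, -6.1], [-49, 7, 3, -6.1], [-49, 3, 2, -6.1]]
[[-50, -4, 2, -6.1], [-49, -8, 3, -6.1], [-48, -13, 2, -6.1], [-46, -18, 3, -6.1], [-43, -24, 2, -6.1], [-42, -27, 2, -6.1], [-38, -32, 3, -6.1], [-34, -36, 2, -6.1]]
end [479.9 377.1 200. ] -22.900000000000084
```

```bash
python3 -m handwheel '[[-42,27,0,-5.6,60],[-45,23,0,-5.6,60],[-46,18,0,-5.6,60],[-48,13,0,-5.7,60],[-50,9,0,-5.6,60],[-50,4,0,-5.6,60],[-50,-1,0,-5.6,60],[-49,-6,0,-5.6,60]]' 20
python3 -m handwheel '[[-49,-11,0,-5.6,60],[-48,-15,0,-5.7,60],[-46,-20,0,-5.6,60],[-43,-25,0,-5.6,60],[-41,-28,0,-5.6,60],[-48,13,2,-6.1,60],[-49,7,3,-6.1,60],[-49,3,2,-6.1,60]]'
python3 -m handwheel '[[-50,-4,2,-6.1,60],[-49,-8,3,-6.1,60],[-48,-13,2,-6.1,60],[-46,-18,3,-6.1,60],[-43,-24,2,-6.1,60],[-42,-27,2,-6.1,60],[-38,-32,3,-6.1,60],[-34,-36,2,-6.1,60]]'
python3 - <<'E'
from h import *; from plant import *
c=vision.capture("wrist"); np.savez("w1.npz",**c); cv2.imwrite("pics/w1.png",c["color"][:,:,::-1])
s=get_state(); print(s["time_s"],s["tcp_pos"],s["eef_rot"],s["joints"]); print(-c["R"].T@c["t"],c["R"],c["K"][0,0])
E
```

```text
time_s: 1.1
tcp_pos: [0.458, -0.3393, 0.2264]
eef_rot: [180.0, 0.0, -117.9]
contact_force: [0.4, -0.5, -0.5]
gripper_width: 0.0601
time_s: 2.1
tcp_pos: [0.5799, -0.0056, 0.2188]
eef_rot: [179.9, 0.0, -71.4]
contact_force: [0.5, 0.2, -0.1]
gripper_width: 0.0596
time_s: 3.1
tcp_pos: [0.4781, 0.3783, 0.2002]
eef_rot: [180.0, 0.0, -22.6]
contact_force: [0.7, 0.3, 0.4]
gripper_width: 0.0599
3.15 [0.47734336 0.38304178 0.19956074] [-1.79966321e+02  1.15717808e-02 -2.21992199e+01] [ 5.69969451e+01  1.57146225e+01 -9.87687773e+00 -1.96079251e-02
 -6.43775879e+01  1.08123061e+01]
[0.5534089  0.34571911 0.35913408] [[-0.38396896 -0.92334435  0.00174874]
 [-0.8798861   0.36646992  0.30249007]
 [-0.27994336  0.11460811 -0.95315093]] 341.3518085920524
```

View pics/w1.png

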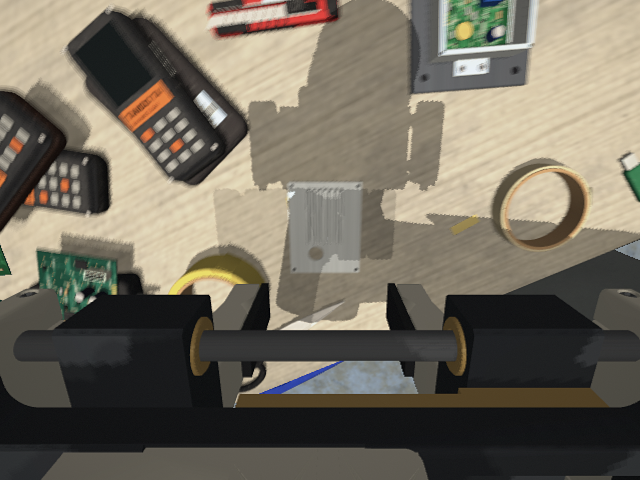

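The wrist view shows the cover squarely below, spanning (290–361, 182–273) with its hole at (316,252). I'll refine its pose from here.

Run:
```python
from h import *; from plant import *
c=load("w1"); hsv=cv2.cvtColor(c["color"],cv2.COLOR_RGB2HSV); P=cloud(c)*1000
print(hsv[262,345],hsv[262,380],hsv[262,270])
m=np.zeros((480,640),bool); m[170:285,270:380]=1
mm=m&(hsv[...,1]<45)&(hsv[...,2]>90)
b=big(cv2.morphologyEx(mm.astype(np.uint8),cv2.MORPH_OPEN,np.ones((3,3))),(325,228))
rc,k=rect(c,b,.007); print(b.sum(),rc,cv2.boxPoints(rc).round(1).tolist())
q=P[m&(P[...,2]>19)&(P[...,2]<34)]; print("fins",cv2.minAreaRect(q[:,:2].astype(np.float32)),np.median(q[:,2]))
print("hole exp from top",cast(c,[[316,252]],.006))
s=get_state(); print(s["tcp_pos"]*1000,s["eef_rot"],s["qd"].round(2))
```

```text
[ 27  13 174] [ 20  50 137] [ 20  50 206]
6758 ((463.17584228515625, 386.3382873535156), (79.7068099975586, 102.10951232910156), 67.4065933227539) [[400.70001220703125, 369.20001220703125], [495.0, 329.8999938964844], [525.5999755859375, 403.5], [431.3999938964844, 442.70001220703125]]
fins ((479.5902404785156, 378.0422668457031), (35.72847366333008, 54.441036224365234), 67.01868438720703) 27.603637147004022
hole exp from top [[0.44228327 0.40519116 0.006     ]]
[477.34336459 383.0417772  199.56073578] [-1.79966321e+02  1.15717808e-02 -2.21992199e+01] [-2.66 -1.06 -2.17  0.03  0.05 -3.19]
```

```bash
python3 -m handwheel '[[-10,0,30,0,60],[0,0,30,0,60],[0,0,30,0,60],[0,0,30,0,60],[0,0,25,0,60],[0,0,15,0,60],[0,0,0,0,60],[0,0,0,0,60]]' 20
python3 -m handwheel '[[0,0,8,0,60],[0,0,8,0,60],[0,0,8,0,60],[0,0,4,0,60],[0,0,0,0,60],[0,0,0,0,30],[0,0,0,0,30],[0,0,0,0,30]]' 20
```

```text
time_s: 4.15
tcp_pos: [0.4702, 0.3813, 0.0414]
eef_rot: [-179.9, -0.0, -22.8]
contact_force: [0.2, 0.4, 0.2]
gripper_width: 0.0601
time_s: 5.15
tcp_pos: [0.47, 0.3812, 0.0129]
eef_rot: [-179.9, -0.0, -22.8]
contact_force: [-1.0, -1.3, 0.8]
gripper_width: 0.0357
```

```bash
python3 -c "
from h import *
rows([470,381.2,53],-22.8,[((520,295,140),-20.7,6)])"
python3 -m handwheel '[[0,0,0,0,30],[0,0,-4,0,30],[0,0,-8,0,30],[0,0,-12,0,30],[0,0,-16,0,30],[0,0,0,0,30],[0,0,0,0,30],[0,0,0,0,30]]' 35
```

```text
[[13, 10, -14, -0.4], [13, 10, -15, -0.3], [14, 10, -14, -0.4], [13, 11, -15, -0.3], [13, 10, -14, -0.4], [13, 10, -15, -0.3]]
end [520.5 295.1 140. ] -20.700000000000003
time_s: 6.15
tcp_pos: [0.4695, 0.3805, 0.0521]
eef_rot: [180.0, 0.0, -22.8]
contact_force: [-0.9, -0.8, -1.9]
gripper_width: 0.0356
```

```bash
python3 -m handwheel '[[13,10,-14,-0.4,30],[13,10,-15,-0.3,30],[14,10,-14,-0.4,30],[13,11,-15,-0.3,30],[13,10,-14,-0.4,30],[13,10,-15,-0.3,30],[0,0,0,0,30],[0,0,0,0,30]]'
python3 - <<'E'
from h import *; from plant import *
o=[]
for n in ("wrist","top","scene"):
    c=vision.capture(n); np.savez(n[0]+"2.npz",**c); im=c["color"][:,:,::-1]
    if n=="wrist": o.append(cv2.resize(im,(500,375)))
    if n=="scene":
        q=proj(c,[.51,.30,.13])[0].astype(int); print(q); x,y=(q-[90,75]).clip(0); o.append(cv2.resize(im[y:y+150,x:x+120],(300,375)))
cv2.imwrite("pics/w2.png",np.hstack(o))
s=get_state(); print(s["time_s"],s["tcp_pos"]*1000,s["eef_rot"],s["contact_force"])
E
```

```text
time_s: 7.15
tcp_pos: [0.5201, 0.2945, 0.1394]
eef_rot: [180.0, 0.0, -20.8]
contact_force: [0.3, 0.1, -1.0]
gripper_width: 0.0357
[257 193]
7.3 [519.77886323 294.80072059 138.94956298] [ 1.79941963e+02  3.11740966e-02 -2.07108318e+01] [ 0.15882412  0.4846019  -1.94656185]
```

View pics/w2.png

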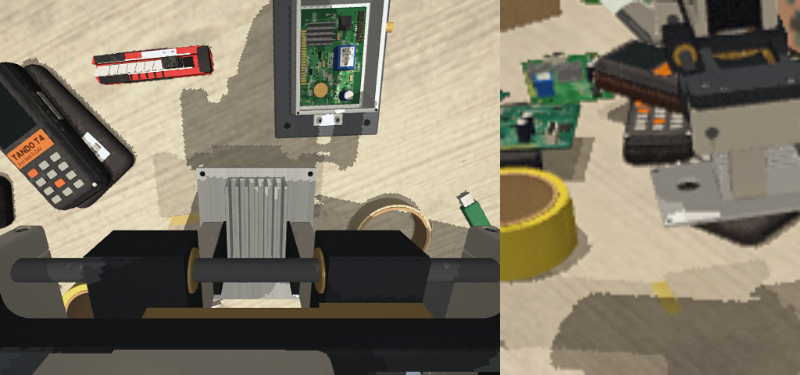

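The cover hangs about level in the grip. The module is seen with its pad near (411,115) in full-size pixels. Next I'll measure the pad, the housing edges and the cover's tilt.

Run:
```python
from h import *
c=load("w2"); P=cloud(c)*1000; hsv=cv2.cvtColor(c["color"],cv2.COLOR_RGB2HSV)
def padm(c,box):
    h=cv2.cvtColor(c["color"],cv2.COLOR_RGB2HSV); x0,y0,x1,y1=box; m=np.zeros((480,640),bool); m[y0:y1,x0:x1]=1
    return h,m
# pad
h,m=padm(c,(395,98,430,132)); b=m&(h[...,0]>12)&(h[...,0]<30)&(h[...,1]>100)&(h[...,2]>90)
b=big(cv2.morphologyEx(b.astype(np.uint8),cv2.MORPH_OPEN,np.ones((3,3))),(411,115)); rc,_=rect(c,b,.0178); print("pad wrist",b.sum(),rc)
a=np.radians(-18.7);R=np.array([[np.cos(a),-np.sin(a)],[np.sin(a),np.cos(a)]])
print(" module from pad",np.array(rc[0])-R@[-28,10], "pad expected for 608.3,180.5:",R@[-28,10]+[608.3,180.5])
t=load("top0")
Pt=proj(t,np.r_[R@[-28,10]+[608.3,180.5],17.8]/1000)[0]; print("pad in top px",Pt)
x,y=Pt.round().astype(int); h,m=padm(t,(x-7,y-7,x+8,y+8)); b=m&(h[...,0]>12)&(h[...,0]<32)&(h[...,1]>90)
u=np.argwhere(big(b,Pt))[:,::-1]; print("pad top0",len(u),cast(t,u.mean(0),.0178)*1000)
# rim depth points in wrist view
q=P[(P[...,2]>38)&(P[...,2]<46)&(abs(P[...,0]-600)<90)&(abs(P[...,1]-180)<70)]
ql=(q[:,:2]-[608.3,180.5])@R; print("rim local extents",np.percentile(ql,[.5,99.5],axis=0).round(1),np.median(q[:,2]))
for n,cc in (("bench",P),):
    q=P[(abs(P[...,2]-8)<4)&(hsv[...,2]<110)&(abs(P[...,0]-600)<110)&(abs(P[...,1]-180)<90)]; ql=(q[:,:2]-[608.3,180.5])@R; print(n,np.percentile(ql,[.5,99.5],axis=0).round(1))
# cover tilt & pose
tc=np.array([519.8,294.8]); aa=np.radians(-20.75);R2=np.array([[np.cos(aa),-np.sin(aa)],[np.sin(aa),np.cos(aa)]])
L=P.copy(); L[...,:2]=(P[...,:2]-tc)@R2; L[...,2]-=139
sel=(abs(L[...,1])<42)&(L[...,0]>-20)&(L[...,0]<60)
for nm,lo,hi in(("fintop",10,20),("plate",-13,0)):
    q=L[sel&(L[...,2]>lo)&(L[...,2]<hi)]; A=np.c_[q[:,:2],np.ones(len(q))]; k=np.linalg.lstsq(A,q[:,2],rcond=None)[0]; print(nm,len(q),"slopes deg",np.degrees(k[:2]).round(2),k[2].round(2),np.percentile(q,[.5,99.5],axis=0).round(1))
```

```text
pad wrist 270 ((585.3487548828125, 199.75625610351562), (13.106998443603516, 13.251136779785156), 73.0509262084961)
 module from pad [608.66451275 181.30698959] pad expected for 608.3,180.5: [584.98424213 198.94926651]
pad in top px [303.64223439 223.72468702]
pad top0 44 [[586.25611285 200.09935215  17.8       ]]
rim local extents [[-49.8 -36.3]
 [ 40.7  39.7]] 42.59765716571563
bench [[-74.5 -52.7]
 [ 51.9  56.5]]
fintop 4206 slopes deg [-0.62 -0.1 ] 15.11 [[ -8.5 -34.   10.2]
 [ 37.8  31.1  19.8]]
plate 9508 slopes deg [-2.62 -0.12] -2.57 [[-18.9 -39.2  -6.7]
 [ 43.7  36.2  -0.3]]
```

```bash
python3 -c "
from h import *
rows([519.8,294.8,139],-20.75,[((615.5,181.4,95),-18.7,6),((615.5,181.4,61),-18.7,6)])"
```

```text
[[22, 12, 7, -0.3], [21, 12, 8, -0.4], [22, 12, 7, -0.3], [21, 13, 7, -0.4], [21, 12, 8, -0.3], [22, 13, 7, -0.4], [0, 0, 6, 0], [0, 0, 5, 0]]
[[0, 0, 6, 0], [0, 0, 6, 0], [0, 0, 5, 0], [0, 0, 6, 0]]
end [615.9 181.3  61. ] -18.650000000000002
```

```bash
python3 -m handwheel '[[22,12,7,-0.3,30],[21,12,8,-0.4,30],[22,12,7,-0.3,30],[21,13,7,-0.4,30],[21,12,8,-0.3,30],[22,13,7,-0.4,30],[0,0,6,0,30],[0,0,5,0,30]]'
python3 -m handwheel '[[0,0,6,0,30],[0,0,6,0,30],[0,0,5,0,30],[0,0,6,0,30],[0,0,0,0,30],[0,0,0,0,30],[0,0,0,0,30],[0,0,0,0,30]]'
python3 - <<'E'
from h import *; from plant import *
o=[]
for n in ("wrist","top","scene"):
    c=vision.capture(n); np.savez(n[0]+"3.npz",**c); im=c["color"][:,:,::-1]
    if n=="wrist": o.append(cv2.resize(im,(500,375)))
    if n=="scene":
        x,y=proj(c,[.608,.18,.05])[0].astype(int)-[60,75]; o.append(cv2.resize(im[y:y+150,x:x+120],(300,375)))
cv2.imwrite("pics/w3.png",np.hstack(o))
s=get_state(); print(s["time_s"],s["tcp_pos"]*1000,s["eef_rot"],s["contact_force"])
E
```

```text
time_s: 8.3
tcp_pos: [0.6159, 0.1815, 0.0838]
eef_rot: [180.0, 0.0, -18.6]
contact_force: [0.6, 0.4, -2.0]
gripper_width: 0.0356
time_s: 9.3
tcp_pos: [0.6165, 0.1813, 0.0618]
eef_rot: [-180.0, -0.0, -18.6]
contact_force: [0.1, 0.1, -1.8]
gripper_width: 0.0354
9.45 [616.42380007 181.25843431  61.68796435] [-1.79992494e+02 -6.88561641e-03 -1.86369117e+01] [-0.23908801 -0.14804103 -2.32809546]
```

View pics/w3.png

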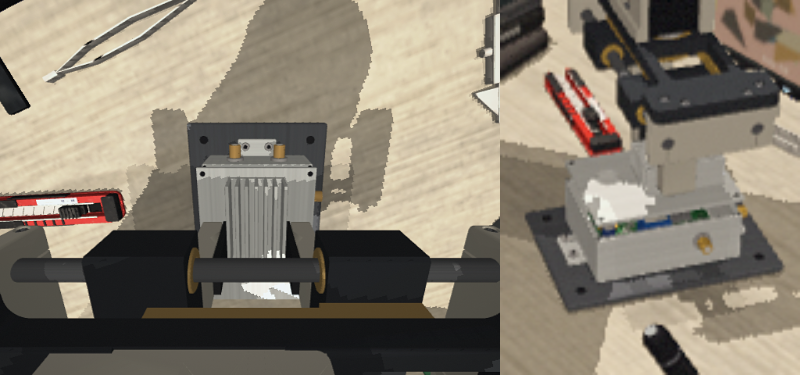

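The cover hovers over the rim. The wrist picture shows its far edge at full-size row ~215 and the bench plate around it. I'll compare their lateral and fore-aft offsets.

Run:
```python
from h import *
c=load("w3"); g=cv2.GaussianBlur(cv2.cvtColor(c["color"],cv2.COLOR_RGB2GRAY),(3,3),0).astype(float)
a=np.radians(-18.64);R=np.array([[np.cos(a),-np.sin(a)],[np.sin(a),np.cos(a)]])
loc=lambda uv,z:(cast(c,uv,z)[:,:2]*1000-[616.4,181.3])@R
def edge(row,x0,x1,sgn): d=np.gradient(g[row])*sgn; return x0+np.argmax(d[x0:x1])
zp=.0617-.0059
for rw in (228,240,252,264):
    l=edge(rw,243,258,1); rr=edge(rw,398,412,-1); q=loc([[l,rw],[rr,rw]],zp); print("plate",rw,l,rr,q.round(1).tolist(),"mid y",q[:,1].mean().round(2))
for rw in (170,180,190,200):
    l=edge(rw,230,250,-1); rr=edge(rw,408,428,1); q=loc([[l,rw],[rr,rw]],.008); print("bench",rw,l,rr,q.round(1).tolist(),"mid y",q[:,1].mean().round(2))
for col in (265,280,375,390):
    e=[(r0,round(np.gradient(g[:,col])[r0],1)) for r0 in range(145,235) if abs(np.gradient(g[:,col])[r0])>12]; print(col,e)
# from the top camera: plate & bench rects
t=load("t3"); P=cloud(c)*1000; L=(P[...,:2]-[616.4,181.3])@R
for nm,lo,hi in(("rim",38,47),("plate",49,62)):
    m=(P[...,2]>lo)&(P[...,2]<hi)&(abs(L[...,1])<45)&(L[...,0]>25)&(L[...,0]<60); print(nm,m.sum(),np.percentile(L[m],[1,99],axis=0).round(1),np.median(P[m][:,2]))
sel=(P[...,2]>51)&(P[...,2]<60)&(abs(L[...,1])<36)&(abs(L[...,1])>22)&(L[...,0]>-10)&(L[...,0]<42)
q=np.c_[L[sel],P[sel][:,2]]; print("tilt",len(q),np.degrees(np.linalg.lstsq(np.c_[q[:,:2],np.ones(len(q))],q[:,2],rcond=None)[0][:2]))
```

```text
plate 228 251 404 [[36.2, 37.1], [36.2, -39.6]] mid y -1.29
plate 240 252 403 [[29.9, 37.0], [29.9, -39.6]] mid y -1.29
plate 252 253 402 [[23.4, 36.9], [23.5, -39.5]] mid y -1.3
plate 264 254 402 [[16.8, 36.8], [16.9, -39.9]] mid y -1.56
bench 170 239 418 [[59.8, 53.0], [59.9, -56.8]] mid y -1.9
bench 180 240 417 [[53.7, 52.9], [53.8, -56.7]] mid y -1.91
bench 190 241 416 [[47.5, 52.7], [47.6, -56.6]] mid y -1.92
bench 200 242 425 [[41.2, 52.6], [41.3, -62.8]] mid y -5.08
265 [(156, np.float64(-30.5)), (157, np.float64(-30.5)), (202, np.float64(14.5)), (203, np.float64(14.0)), (210, np.float64(13.5)), (214, np.float64(14.5)), (215, np.float64(25.5)), (216, np.float64(13.0)), (226, np.float64(-15.5)), (227, np.float64(-12.5))]
280 [(155, np.float64(-13.5)), (156, np.float64(-29.5)), (157, np.float64(-26.5)), (198, np.float64(15.5)), (210, np.float64(14.5)), (214, np.float64(14.5)), (215, np.float64(25.5)), (216, np.float64(13.0)), (225, np.float64(-16.0)), (226, np.float64(-13.0))]
375 [(155, np.float64(-15.0)), (156, np.float64(-38.0)), (157, np.float64(-30.5)), (198, np.float64(15.5)), (199, np.float64(14.5)), (209, np.float64(22.0)), (210, np.float64(22.5)), (212, np.float64(-16.0)), (215, np.float64(24.0)), (216, np.float64(12.5)), (230, np.float64(-15.5)), (231, np.float64(-12.5))]
390 [(155, np.float64(-12.5)), (156, np.float64(-33.5)), (157, np.float64(-27.5)), (200, np.float64(12.5)), (209, np.float64(14.5)), (210, np.float64(15.5)), (215, np.float64(24.5)), (216, np.float64(12.5)), (229, np.float64(-14.0)), (230, np.float64(-15.0))]
rim 804 [[ 40.7 -38.8]
 [ 43.   35.1]] 42.37874820673774
plate 4701 [[ 25.2 -38.6]
 [ 43.3  36.1]] 56.91400903015719
tilt 3645 [ 0.0430674  -0.08442628]
```

Run:
```python
from h import *
c=load("w3"); a=np.radians(-18.64);R=np.array([[np.cos(a),-np.sin(a)],[np.sin(a),np.cos(a)]])
loc=lambda uv,z:((cast(c,uv,z)[:,:2]*1000-[616.4,181.3])@R).round(1).tolist()
print("bench far",loc([[270,156.3],[385,156.3]],.008)); print("plate top far",loc([[270,215.2],[385,215.2]],.0558)); print("plate bottom/rim row210",loc([[270,210]],.0528),loc([[270,210]],.042), "row198.5 rim",loc([[280,198.5],[375,198.5]],.042))
t=load("t3"); P=cloud(t)*1000; hsv=cv2.cvtColor(t["color"],cv2.COLOR_RGB2HSV)
L=(P[...,:2]-[616.4,181.3])@R
q=L[(P[...,2]>50)&(P[...,2]<60)&(abs(L[...,0])<70)&(abs(L[...,1])<50)]; print("top plate",len(q),np.percentile(q,[1,99],axis=0).round(1))
q=L[(abs(P[...,2]-8)<5)&(hsv[...,2]<110)&(abs(L[...,0])<100)&(abs(L[...,1])<70)]; print("top bench",np.percentile(q,[1,99],axis=0).round(1))
```

```text
bench far [[68.0, 33.6], [68.1, -36.2]]
plate top far [[42.8, 27.2], [42.8, -29.8]]
plate bottom/rim row210 [[44.7, 27.6]] [[42.3, 29.4]] row198.5 rim [[48.5, 23.8], [48.6, -26.4]]
top plate 805 [[-55.7 -39. ]
 [-13.5  35.5]]
top bench [[-86.9 -57. ]
 [ 56.1  64.1]]
```

Level to within 0.1°, fore-aft within 0.3 mm, and 0.6 mm off laterally. I'll correct that and lower.

```bash
python3 -m handwheel '[[0,0.5,1,0,30],[0,0,2,0,30],[0,0,1.5,0,30],[0,0,1.5,0,30],[0,0,1,0,30],[0,0,1,0,30],[0,0,0,0,30],[0,0,0,0,30]]'
```

```text
time_s: 10.45
tcp_pos: [0.6162, 0.1808, 0.0536]
eef_rot: [-180.0, -0.0, -18.6]
contact_force: [0.3, 0.9, -2.3]
gripper_width: 0.0359
```

```bash
python3 -m handwheel '[[0,0,0.5,0,30],[0,0,0.5,0,30],[0,0,0.5,0,30],[0,0,0.5,0,30],[0,0,0.5,0,30],[0,0,0,0,30],[0,0,0,0,30],[0,0,0,0,30]]'
```

```text
time_s: 11.45
tcp_pos: [0.6162, 0.1808, 0.0511]
eef_rot: [-180.0, -0.0, -18.6]
contact_force: [0.0, 0.2, -1.6]
gripper_width: 0.0352
```

```bash
python3 -m handwheel '[[0,0,0.3,0,30],[0,0,0,0,30],[0,0,0.3,0,30],[0,0,0,0,30],[0,0,0.3,0,30],[0,0,0,0,30],[0,0,0,0,30],[0,0,0,0,30]]'
```

```text
time_s: 12.45
tcp_pos: [0.6163, 0.1807, 0.0508]
eef_rot: [-180.0, -0.0, -18.6]
contact_force: [-4.0, -0.0, 6.6]
gripper_width: 0.0357
```

Contact at the predicted seated height (50.8 mm). I'll release and go up, heading for the probe stand. The wrist camera will check the cover from there.

```bash
python3 -m handwheel '[[0,0,0,0,50],[0,0,0,0,50],[0,0,0,0,50],[0,0,-10,0,50],[0,0,-25,0,50],[0,0,-40,0,50],[0,0,-40,0,50],[0,0,-20,0,50]]' 20
python3 - <<'E'
from h import *; from plant import *
o=[]
for n in ("wrist","top","scene"):
    c=vision.capture(n); np.savez(n[0]+"4.npz",**c); im=c["color"][:,:,::-1]
    if n=="wrist": o.append(cv2.resize(im,(500,375)))
    if n=="scene":
        x,y=proj(c,[.608,.18,.05])[0].astype(int)-[60,75]; o.append(cv2.resize(im[y:y+150,x:x+120],(300,375)))
    if n=="wrist":
        P=cloud(c)*1000;a=np.radians(-18.64);R=np.array([[np.cos(a),-np.sin(a)],[np.sin(a),np.cos(a)]]);L=(P[...,:2]-[608.9,182.5])@R
        for lo,hi in ((41,52),(60,70)):
            s=(P[...,2]>lo)&(P[...,2]<hi)&(abs(L[...,1])<45)&(abs(L[...,0])<56)
            q=np.c_[L[s],P[s][:,2]]; print(len(q),np.median(q[:,2]),np.percentile(q,[1,99],axis=0).round(1).tolist(),"tilt",np.degrees(np.linalg.lstsq(np.c_[q[:,:2],np.ones(len(q))],q[:,2],rcond=None)[0][:2]))
cv2.imwrite("pics/w4.png",np.hstack(o))
s=get_state(); print(s["time_s"],s["tcp_pos"]*1000,s["eef_rot"],s["contact_force"])
E
```

```text
time_s: 13.45
tcp_pos: [0.6172, 0.1811, 0.1888]
eef_rot: [-179.8, -0.2, -18.6]
contact_force: [-0.1, -0.5, 0.4]
gripper_width: 0.0502
7086 46.06392470644185 [[-48.8, -38.0, 44.3], [50.5, 36.7, 50.1]] tilt [ 0.55375868 -0.0630869 ]
1196 65.65264816716149 [[-8.4, -18.4, 61.1], [44.4, 17.1, 67.3]] tilt [-0.27707585 -0.26112942]
13.6 [616.82787074 181.08932209 187.06037853] [-1.79857392e+02 -1.19302063e-01 -1.86355409e+01] [-0.05414915  0.05255548 -1.44744258]
```

View pics/w4.png

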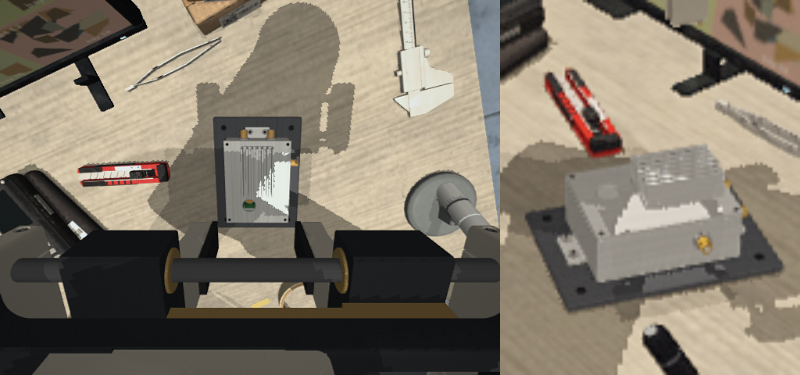

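The cover is seated: plate level, fin tops at 65.6 mm, and the brass pad visible through the hole at (319,261) full-size. Next is the probe's axis from the top and scene views.

Run:
```python
from h import *
def planes(c,box):
    x0,y0,x1,y1=box; g=cv2.cvtColor(c["color"],cv2.COLOR_RGB2GRAY); m=np.zeros((480,640),bool); m[y0:y1,x0:x1]=g[y0:y1,x0:x1]<50
    b=big(m,((x0+x1)/2,(y0+y1)/2)); u=np.argwhere(b)[:,::-1].astype(np.float32)
    vx,vy,px,py=cv2.fitLine(u,cv2.DIST_L2,0,.01,.01).ravel()
    s=(u-[px,py])@[vx,vy]; e=np.array([[px,py]])+np.outer([s.min(),s.max()],[vx,vy]); 
    C=-c["R"].T@c["t"]; d=cast(c,e,0)-C; n=np.cross(d[0],d[1]); n/=np.linalg.norm(n)
    print("px",len(u),e.round(1).tolist()); return C,n,e
t,s=load("t4"),load("s4")
t0,s0=load("top0"),load("scene0")
A=planes(t0,(432,266,455,300)); B=planes(s0,(335,295,385,350))
v=np.cross(A[1],B[1]); v/=np.linalg.norm(v); v*=np.sign(v[2])
p=np.linalg.lstsq(np.array([A[1],B[1],[0,0,1]]),np.array([A[1]@A[0],B[1]@B[0],.084]),rcond=None)[0]
print("axis",v,"lean",np.degrees(np.arccos(v[2])),"az",np.degrees(np.arctan2(v[1],v[0])),"at z=.084",p*1000)
print("mouth top-cam",cast(t0,[[439.5,273.75]],.084)*1000)
# top end of handle from scene view: nearest point on axis
for k in (0,70): print(k,proj(t0,p+v*k/1000),proj(s0,p+v*k/1000))
for d in (28,50): print("grip z=",60+d,(p+v*d/1000)*1000)
```

```text
px 176 [[437.29998779296875, 271.8999938964844], [444.70001220703125, 294.3999938964844]]
px 399 [[347.20001220703125, 304.0], [372.20001220703125, 338.6000061035156]]
axis [-0.44965285  0.12896489  0.88384409] lean 27.890391755623085 az 163.99658438588713 at z=.084 [478.99777474 -38.11574312  84.        ]
mouth top-cam [[483.78828042 -39.41740785  84.        ]]
0 [[438.83984059 276.49062315]] [[370.46413286 336.10080783]]
70 [[444.01146904 292.4262265 ]] [[347.4362445  304.37502735]]
grip z= 88 [466.40749491 -34.50472619 108.74763445]
grip z= 110 [456.51513219 -31.66749861 128.19220437]
```

```bash
python3 -c "
from h import *
rows([616.8,181.1,187],-18.64,[((425,-23,190),-16,8)])"
```

```text
[[-15, 32, 0, -0.3], [-14, 32, -1, -0.4], [-15, 31, 0, -0.3], [-15, 32, 0, -0.3], [-16, 31, -1, -0.3], [-15, 32, 0, -0.4], [-16, 31, -1, -0.3], [-16, 31, 0, -0.3]]
end [424.7 -22.6 190. ] -16.04
```

```bash
python3 -m handwheel '[[-15,32,0,-0.3,50],[-14,32,-1,-0.4,50],[-15,31,0,-0.3,50],[-15,32,0,-0.3,50],[-16,31,-1,-0.3,50],[-15,32,0,-0.4,50],[-16,31,-1,-0.3,50],[-16,31,0,-0.3,50]]'
python3 - <<'E'
from h import *; from plant import *
import time
o=[]
for i in range(4): c=vision.capture("wrist")
np.savez("w5.npz",**c); cv2.imwrite("pics/w5.png",cv2.resize(c["color"][100:400,120:520,::-1],(800,600)))
s=get_state(); print(s["time_s"],s["tcp_pos"]*1000,s["eef_rot"])
for n in ("top","scene"):
    c=vision.capture(n); np.savez(n[0]+"5.npz",**c)
E
```

```text
time_s: 14.6
tcp_pos: [0.4227, -0.0239, 0.1874]
eef_rot: [180.0, 0.1, -16.0]
contact_force: [0.1, 0.3, -0.4]
gripper_width: 0.0499
14.8 [423.6060602  -23.34417796 187.90767452] [-1.79998984e+02  8.56153894e-03 -1.60822441e+01]
```

View pics/w5.png

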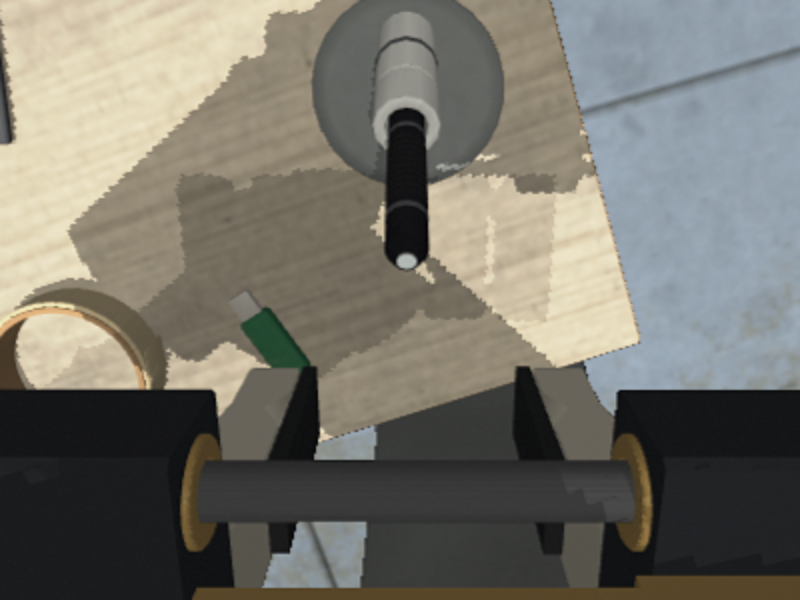

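The probe appears exactly along the tool's x axis, with its cap at full-size (323,230) and the mouth at (323,162). I'll combine three views.

Run:
```python
from h import *
t0,s0,w=load("top0"),load("scene0"),load("w5")
def planes(c,box):
    x0,y0,x1,y1=box; g=cv2.cvtColor(c["color"],cv2.COLOR_RGB2GRAY); m=np.zeros((480,640),bool); m[y0:y1,x0:x1]=g[y0:y1,x0:x1]<50
    b=big(m,((x0+x1)/2,(y0+y1)/2)); u=np.argwhere(b)[:,::-1].astype(np.float32)
    vx,vy,px,py=cv2.fitLine(u,cv2.DIST_L2,0,.01,.01).ravel(); e=np.array([[px,py]])+np.outer([-10,10],[vx,vy])
    C=-c["R"].T@c["t"]; d=cast(c,e,0)-C; n=np.cross(d[0],d[1]); return C,n/np.linalg.norm(n)
L=[planes(w,(308,160,340,228)),planes(t0,(432,266,455,300)),planes(s0,(335,295,385,350))]
from itertools import combinations
def ln(S,wt=None):
    N=np.array([x[1] for x in S]); v=np.linalg.svd(N)[2][2]; v*=np.sign(v[2])
    p=np.linalg.lstsq(np.vstack([N,[[0,0,10]]]),np.r_[[x[1]@x[0] for x in S],1.08],rcond=None)[0]
    print(v.round(3),"lean",np.degrees(np.arccos(v[2])).round(2),"az",np.degrees(np.arctan2(v[1],v[0])).round(1),"z=.108:",(p*1000).round(1)); return p,v
for S in combinations(L,2): ln(S)
p,v=ln(L)
print("mouth w5",cast(w,[[323.5,162.5]],.084)*1000,"cap exp",proj(w,p+v*.043),"top",proj(t0,p+v*.043),"scene",proj(s0,p+v*.043))
```

```text
[-0.466  0.122  0.877] lean 28.78 az 165.3 z=.108: [466.7 -34.6 108. ]
[-0.452  0.118  0.884] lean 27.86 az 165.4 z=.108: [466.8 -34.6 108. ]
[-0.45   0.129  0.884] lean 27.89 az 164.0 z=.108: [466.8 -34.6 108. ]
[-0.453  0.123  0.883] lean 28.02 az 164.9 z=.108: [466.8 -34.6 108. ]
mouth w5 [[480.75314119 -38.97356947  84.        ]] cap exp [[322.68502596 229.47607407]] top [[444.20041382 292.57748506]] scene [[347.40919008 304.50772945]]
```

```bash
python3 -c "
from h import *
rows([424.2,-23,189],-16.05,[((466.6,-34.6,160),-15,3),((466.6,-34.6,90),-15,4)])"
```

```text
[[15, 0, 10, -0.3], [14, 0, 9, -0.4], [15, 0, 10, -0.3], [0, 0, 18, 0], [0, 0, 17, 0], [0, 0, 18, 0], [0, 0, 17, 0]]
end [466.6 -34.9  90. ] -15.049999999999999
```

```bash
python3 -m handwheel '[[15,0,10,-0.3,50],[14,0,9,-0.4,50],[15,0,10,-0.3,50],[0,0,18,0,40],[0,0,17,0,40],[0,0,18,0,40],[0,0,17,0,40],[0,0,0,0,40]]' 10
python3 -m handwheel '[[0,0,0,0,30],[0,0,0,0,10],[0,0,0,0,10],[0,0,0,0,10],[0,0,0,0,10],[0,0,0,0,10],[0,0,0,0,10],[0,0,0,0,10]]' 10
```

```text
time_s: 15.9
tcp_pos: [0.4658, -0.0353, 0.0876]
eef_rot: [179.9, 0.2, -15.1]
contact_force: [-0.1, -0.1, -0.7]
gripper_width: 0.04
time_s: 16.9
tcp_pos: [0.4668, -0.0347, 0.0895]
eef_rot: [-180.0, -0.0, -15.0]
contact_force: [-0.7, 1.5, 4.9]
gripper_width: 0.0138
```

```bash
python3 -m handwheel '[[0,0,0,0,10],[-1.4,0,-2.6,0,10],[-2.8,0,-5.3,0,10],[-4.7,0,-8.8,0,10],[-4.7,0,-8.8,0,10],[-4.7,0,-8.8,0,10],[-5.2,0,-9.7,0,10],[0,0,0,0,10]]' 20
python3 - <<'E'
from h import *; from plant import *
o=[]
for n in ("top","scene","wrist"):
    c=vision.capture(n); np.savez(n[0]+"6.npz",**c); im=c["color"][:,:,::-1]
    x,y=(proj(c,[.46,-.035,.11])[0].astype(int)-[65,75]); x=max(x,0);y=min(max(y,0),330); o.append(cv2.resize(im[y:y+150,x:x+130],(266,307)))
cv2.imwrite("pics/w6.png",np.hstack(o))
s=get_state(); print(s["time_s"],s["tcp_pos"]*1000,s["contact_force"],s["gripper_width"])
E
```

```text
time_s: 17.9
tcp_pos: [0.4435, -0.0286, 0.134]
eef_rot: [-180.0, -0.1, -15.0]
contact_force: [0.0, -0.0, -0.2]
gripper_width: 0.0137
18.05 [443.52012166 -28.79230116 132.97439186] [-0.50909344  0.92490422 -0.52590569] 0.01341059035471787
```

View pics/w6.png

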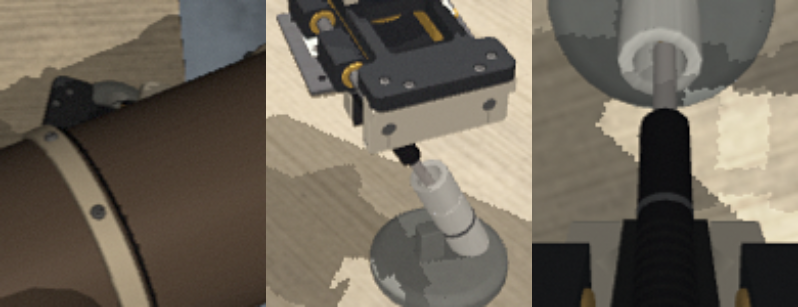

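Drawn about 50 mm, with the nose still in the wider bore. Now I pivot the probe upright in a light grip, using the mouth's far lip as the stop.

```bash
python3 -m handwheel '[[4,0,0,0,10],[3.7,0,-1.7,0,10],[3.7,0,-1.7,0,10],[3.9,0,-1.4,0,10],[3.8,0,-1.3,0,10],[4,0,-0.9,0,10],[4,0,-0.9,0,10],[0,0,0,0,10]]' 8
python3 - <<'E'
from h import *; from plant import *
o=[]
for n in ("scene","wrist"):
    c=vision.capture(n); np.savez(n[0]+"7.npz",**c); im=c["color"][:,:,::-1]
    x,y=(proj(c,[.47,-.035,.10])[0].astype(int)-[65,75]); x=max(x,0);y=min(max(y,0),330); o.append(cv2.resize(im[y:y+150,x:x+130],(400,460)))
cv2.imwrite("pics/w7.png",np.hstack(o))
s=get_state(); print(s["time_s"],s["tcp_pos"]*1000,s["contact_force"],s["gripper_width"])
E
```

```text
time_s: 19.05
tcp_pos: [0.4703, -0.0359, 0.1411]
eef_rot: [180.0, -0.0, -15.0]
contact_force: [-1.1, 0.1, -0.3]
gripper_width: 0.0137
19.15 [470.21009416 -35.82914212 141.10938596] [-0.38709162  0.09298918 -0.91188334] 0.013782664031957586
```

View pics/w7.png

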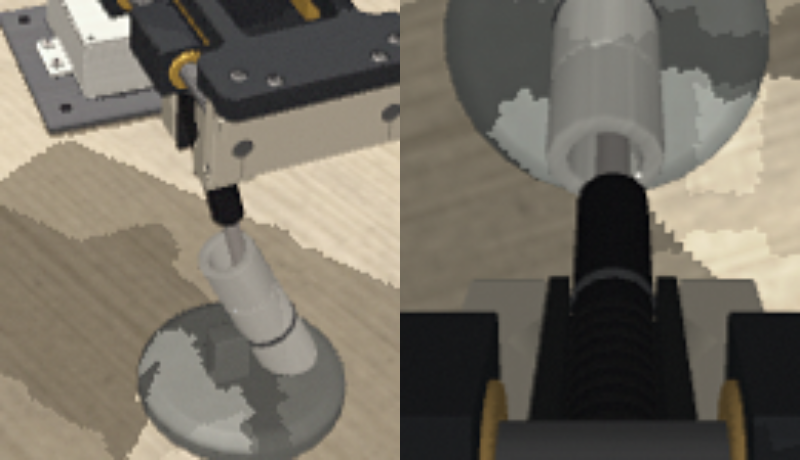

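The probe is turning in the grip with only ~1 N side load. I'll read its present tilt from the wrist depth.

```bash
cat > tilt.py <<'E'
from h import *; from plant import *
def tilt(c,s):
    P=cloud(c)*1000; g=cv2.cvtColor(c["color"],cv2.COLOR_RGB2GRAY)
    yaw=np.radians(s["eef_rot"][2]); T=s["tcp_pos"]*1000
    ex=np.array([np.cos(yaw),np.sin(yaw)]); D=P-T; L=np.stack([D[...,:2]@ex,D[...,:2]@[-ex[1],ex[0]],D[...,2]],-1)
    # handle: dark, near tool plane, below the fingertips ; front surface (+x side)
    for nm,lo,hi,m in (("handle",-38,-2,g<60),("nose",-68,-40,g>0)):
        q=L[m&(abs(L[...,1])<10)&(abs(L[...,0])<45)&(L[...,2]>lo)&(L[...,2]<hi)]
        if len(q)<30: print(nm,len(q)); continue
        rws=[]
        for a in np.arange(lo,hi,3.):   # per height bin: foremost x and lateral middle
            b=q[(q[:,2]>=a)&(q[:,2]<a+3)]
            if len(b)>8: rws.append([a+1.5,np.percentile(b[:,0],85),(b[:,1].min()+b[:,1].max())/2])
        if len(rws)<3: print(nm,"few"); continue
        rws=np.array(rws); kx=np.polyfit(rws[:,0],rws[:,1],1); ky=np.polyfit(rws[:,0],rws[:,2],1)
        print(nm,len(q),"tilt x,y deg",np.degrees(np.arctan([kx[0],ky[0]])).round(1),"front x,mid y at z=-20:",np.polyval(kx,-20).round(1),np.polyval(ky,-20).round(1),"zmin",rws[0,0]); print(rws.round(1).tolist())
if __name__=="__main__":
    c=vision.capture("wrist"); s=get_state(); print(s["time_s"],s["tcp_pos"]*1000,s["contact_force"]); tilt(c,s)
E
python3 - <<'E'
from tilt import *
for n,T,y in (("w6",[.4435,-.0288,.1330],-15.0),("w7",[.4702,-.0358,.1411],-15.0)):
    print(n); tilt(load(n),dict(tcp_pos=np.array(T),eef_rot=[180,0,y]))
E
```

```text
w6
handle 865 tilt x,y deg [-27.    0.1] front x,mid y at z=-20: 28.1 -1.3 zmin -24.5
[[-24.5, 30.0, -1.2], [-21.5, 29.1, -1.2], [-18.5, 27.6, -1.2], [-15.5, 26.0, -1.5], [-12.5, 24.3, -1.2], [-9.5, 22.8, -1.2], [-6.5, 21.4, -1.2], [-3.5, 19.5, -1.2]]
nose 693 tilt x,y deg [-4.3 -2.6] front x,mid y at z=-20: 36.9 -1.5 zmin -66.5
[[-66.5, 39.7, 0.5], [-63.5, 39.2, 0.4], [-60.5, 38.9, 0.1], [-57.5, 39.4, 0.4], [-54.5, 42.2, 0.4], [-51.5, 39.7, 0.0], [-48.5, 39.1, 0.0], [-45.5, 44.1, -0.0], [-42.5, 36.5, -0.3], [-39.5, 35.1, -1.2]]
w7
handle 743 tilt x,y deg [-13.6  -0.1] front x,mid y at z=-20: 13.5 -1.4 zmin -30.5
[[-30.5, 16.0, -1.7], [-27.5, 15.3, -1.4], [-24.5, 14.6, -1.3], [-21.5, 13.8, -1.3], [-18.5, 13.4, -1.3], [-15.5, 12.5, -1.6], [-12.5, 11.6, -1.6], [-9.5, 10.8, -1.4], [-6.5, 10.2, -1.3], [-3.5, 9.5, -1.6]]
nose 1039 tilt x,y deg [-31.1  -4.2] front x,mid y at z=-20: 1.5 -3.0 zmin -66.5
[[-66.5, 28.9, 0.0], [-63.5, 27.7, 0.0], [-60.5, 26.0, 0.0], [-57.5, 24.4, 0.0], [-54.5, 23.1, -0.0], [-51.5, 21.6, 0.6], [-48.5, 17.1, -1.6], [-45.5, 16.4, -1.7], [-42.5, 15.5, -1.3]]
```

Tilt now 13.6°, measured cleanly (the same method gave 27° before pivoting). I'll continue.

```bash
python3 -m handwheel '[[4,0,-1,0,10],[4,0,-0.6,0,10],[4,0,-0.4,0,10],[4,0,-0.2,0,10],[2,0,0,0,10],[0,0,0,0,10],[0,0,0,0,10],[0,0,0,0,10]]' 8; python3 tilt.py
```

```text
time_s: 20.15
tcp_pos: [0.4874, -0.0404, 0.1433]
eef_rot: [-180.0, -0.0, -15.0]
contact_force: [-0.9, -0.3, -0.3]
gripper_width: 0.0141
20.2 [487.37739054 -40.43879734 143.30228431] [ 0.05330772  1.34015409 -1.21573669]
handle 572 tilt x,y deg [-1.5  1. ] front x,mid y at z=-20: 2.4 -1.5 zmin -33.5
[[-33.5, 2.6, -1.9], [-30.5, 2.9, -1.9], [-27.5, 2.7, -1.6], [-24.5, 2.5, -1.6], [-21.5, 2.4, -1.3], [-18.5, 2.3, -1.6], [-15.5, 2.2, -1.3], [-12.5, 2.3, -1.3], [-9.5, 1.9, -1.5], [-6.5, 2.1, -1.3], [-3.5, 2.1, -1.3]]
nose 857 tilt x,y deg [-27.   -3.6] front x,mid y at z=-20: -13.5 -2.6 zmin -66.5
[[-66.5, 10.0, 0.1], [-63.5, 8.6, -0.3], [-60.5, 7.4, 0.0], [-57.5, 6.0, 0.1], [-54.5, 4.0, 0.1], [-51.5, 2.9, -0.3], [-48.5, 0.1, -1.3], [-45.5, 0.0, -1.3]]
```

```bash
python3 -m handwheel '[[1.5,0,0,0,10],[0.5,0,0,0,10],[0,0,0,0,10],[0,0,-10,0,10],[0,0,-20,0,10],[0,0,-20,0,10],[0,0,-10,0,10],[0,0,0,0,10]]' 8; python3 tilt.py
python3 - <<'E'
from h import *; from plant import *
for n in("wrist","scene"):
    c=vision.capture(n); np.savez(n[0]+"8.npz",**c)
E
```

```text
time_s: 21.2
tcp_pos: [0.4898, -0.0409, 0.2041]
eef_rot: [-179.9, -0.1, -15.0]
contact_force: [-0.3, 0.1, -0.5]
gripper_width: 0.0138
21.25 [489.2853465  -40.9198585  203.25675759] [-0.88240876 -0.5423994  -0.61405269]
handle 520 tilt x,y deg [-1.1 -0.4] front x,mid y at z=-20: 2.2 -1.1 zmin -33.5
[[-33.5, 2.5, -0.1], [-30.5, 2.5, -1.4], [-27.5, 2.4, -1.4], [-24.5, 2.2, -1.1], [-21.5, 2.1, -1.4], [-18.5, 2.2, -1.4], [-15.5, 2.1, -1.1], [-12.5, 2.0, -1.1], [-9.5, 2.0, -1.1], [-6.5, 1.8, -1.4], [-3.5, 2.1, -0.8]]
nose 140 tilt x,y deg [-1.3 -0.6] front x,mid y at z=-20: -1.2 -1.4 zmin -66.5
[[-66.5, -0.1, -1.0], [-63.5, -0.2, -1.0], [-60.5, -0.4, -0.7], [-57.5, -0.2, -1.0], [-54.5, -0.5, -1.1], [-51.5, -0.5, -1.1], [-48.5, -0.6, -1.1], [-45.5, -0.5, -1.4], [-42.5, -0.7, -1.0]]
```

Run:
```python
from h import *
c=load("w8"); s=load("s8"); T=np.array([489.4,-40.9,203.6]); yaw=np.radians(-15); ex=np.array([np.cos(yaw),np.sin(yaw)])
P=cloud(c)*1000; D=P-T; L=np.stack([D[...,:2]@ex,D[...,:2]@[-ex[1],ex[0]],D[...,2]],-1)
for a in range(-92,-60,2):
    q=L[(L[...,2]>=a)&(L[...,2]<a+2)&(abs(L[...,1])<8)&(abs(L[...,0])<15)]
    print(a+1,len(q), q.mean(0).round(1) if len(q) else "", np.ptp(q[:,1]).round(1) if len(q) else "")
# scene view: expected tip
tipw=np.r_[T[:2]-4*ex,T[2]-83]/1000
for k in (0,.014,.044,.048): print(k,proj(s,tipw+[0,0,k]))
x,y=proj(s,tipw)[0].astype(int)
x2,y2=proj(c,tipw)[0].astype(int); print(x2,y2)
o=[cv2.resize(i["color"][b-50:b+50,a-40:a+40,::-1],(400,500),interpolation=cv2.INTER_CUBIC) for i,a,b in((s,x,y-15),(c,x2,y2))]
cv2.imwrite("pics/w8.png",np.hstack(o))
```

```text
-91 0  
-89 0  
-87 0  
-85 0  
-83 0  
-81 4 [ -2.5  -1.3 -80.9] 2.2
-79 4 [ -2.9  -1.5 -78.8] 3.7
-77 6 [ -2.7  -1.5 -77. ] 3.7
-75 7 [ -2.8  -1.  -75. ] 3.6
-73 1 [ -2.4  -2.4 -74. ] 0.0
-71 0  
-69 3 [ -1.4  -1.  -68.5] 3.5
-67 11 [ -1.6  -1.4 -67. ] 6.4
-65 9 [ -1.4  -1.1 -64.8] 5.6
-63 11 [ -1.9  -1.  -63.1] 6.3
-61 11 [ -1.5  -1.9 -61. ] 5.5
0 [[376.42493576 313.12766598]]
0.014 [[376.88208395 304.51924631]]
0.044 [[377.89319932 285.4792378 ]]
0.048 [[378.03137568 282.87728057]]
325 251
```

View pics/w8.png

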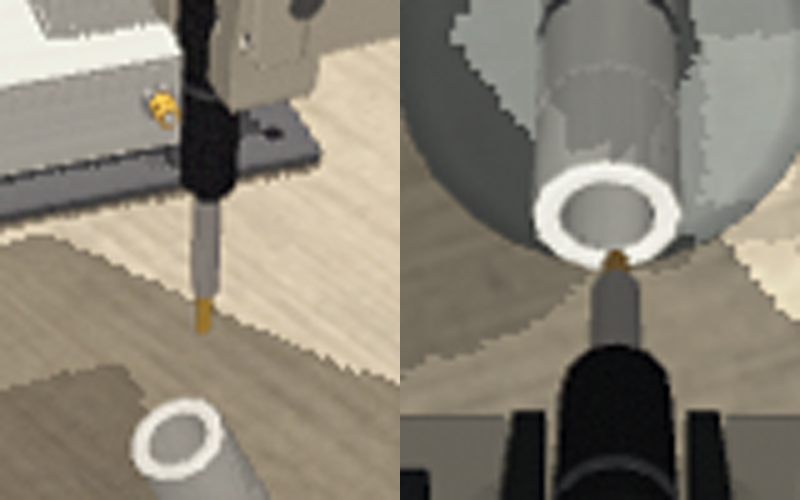

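The probe hangs upright (tilt about 1°), its tip about 83.5 mm below the TCP and 4 mm back along tool x. Next I carry it over the hole.

```bash
python3 -c "
from h import *
rows([489.4,-40.9,203.8],-15,[((590,200.1,170),-15,13)])"
```

```text
[[3, -20, 3, 0], [2, -20, 2, 0], [3, -20, 3, 0], [3, -20, 2, 0], [2, -20, 3, 0], [3, -19, 3, 0], [3, -20, 2, 0], [2, -20, 3, 0]]
[[3, -20, 2, 0], [3, -20, 3, 0], [2, -20, 3, 0], [3, -20, 2, 0], [3, -20, 3, 0]]
end [590.2 200.2 169.8] -15.0
```

```bash
python3 -m handwheel '[[0,0,0,0,10],[3,-20,3,0,10],[3,-20,2,0,10],[2,-20,3,0,10],[3,-20,2,0,10],[3,-20,3,0,10],[2,-19,3,0,10],[3,-20,2,0,10]]' 20
python3 -m handwheel '[[3,-20,3,0,10],[2,-20,2,0,10],[3,-20,3,0,10],[3,-20,3,0,10],[2,-20,2,0,10],[3,-20,3,0,10],[0,0,0,0,10],[0,0,0,0,10]]'
python3 -m handwheel '[[0,0,10,0,10],[0,0,10,0,10],[0,0,10,0,10],[0,0,0,0,10],[0,0,0,0,10],[0,0,0,0,10],[0,0,0,0,10],[0,0,0,0,10]]'
python3 tilt.py
python3 - <<'E'
from h import *; from plant import *
for n in("wrist","scene"):
    c=vision.capture(n); np.savez(n[0]+"9.npz",**c)
    s=get_state(); T=s["tcp_pos"]*1000; yaw=np.radians(-15); ex=np.array([np.cos(yaw),np.sin(yaw)])
    tip=np.r_[T[:2]-4*ex,T[2]-83.5]/1000; x,y=proj(c,tip)[0]; print(n,T,tip,x,y,"hole exp px",proj(c,[.5861,.2011,.045]),"pad",proj(c,[.5861,.2011,.0178])); x,y=int(x),int(y)
    if n=="wrist": a=c["color"][y-60:y+40,x-40:x+40,::-1]; print("crop org",x-40,y-60)
    else: b=c["color"][y-60:y+40,x-40:x+40,::-1]; print("crop org",x-40,y-60)
cv2.imwrite("pics/w9.png",np.hstack([cv2.resize(i,(400,500),interpolation=cv2.INTER_CUBIC) for i in (a,b)]))
E
```

```text
time_s: 22.35
tcp_pos: [0.544, 0.0896, 0.185]
eef_rot: [180.0, 0.0, -15.0]
contact_force: [0.1, -0.2, -0.4]
gripper_width: 0.0138
time_s: 23.35
tcp_pos: [0.5901, 0.2001, 0.169]
eef_rot: [180.0, 0.0, -15.0]
contact_force: [-0.3, -0.3, -1.0]
gripper_width: 0.0138
time_s: 24.35
tcp_pos: [0.5903, 0.2001, 0.1395]
eef_rot: [-180.0, -0.0, -15.0]
contact_force: [0.4, 0.4, -0.9]
gripper_width: 0.0135
24.4 [590.27149938 200.1070475  139.41737539] [ 0.08019394  0.8985547  -1.29745814]
handle 567 tilt x,y deg [-0.6 -0.1] front x,mid y at z=-20: 1.6 -1.2 zmin -33.5
[[-33.5, 1.8, -1.3], [-30.5, 1.8, -1.3], [-27.5, 1.7, -0.9], [-24.5, 1.7, -1.2], [-21.5, 1.8, -1.3], [-18.5, 1.6, -1.2], [-15.5, 1.6, -1.3], [-12.5, 1.3, -1.0], [-9.5, 1.4, -1.3], [-6.5, 1.6, -1.3], [-3.5, 1.6, -1.3]]
nose 138 tilt x,y deg [-1.1  0.6] front x,mid y at z=-20: -1.6 -1.0 zmin -66.5
[[-66.5, -0.8, -1.6], [-63.5, -0.7, -1.3], [-60.5, -0.9, -1.3], [-57.5, -1.1, -1.3], [-54.5, -1.0, -1.3], [-51.5, -1.0, -1.3], [-48.5, -1.1, -1.3], [-45.5, -1.1, -1.3]]
wrist [590.29573213 200.09248994 139.38988692] [0.58643203 0.20112777 0.05588989] 325.7820499658882 251.66687156416677 hole exp px [[325.98834045 247.40695833]] pad [[326.11096699 237.22404505]]
crop org 285 191
scene [590.24574876 200.07916072 139.31789238] [0.58638205 0.20111444 0.05581789] 329.96866685357526 242.84053344898066 hole exp px [[329.84120639 248.26962508]] pad [[329.85466817 261.5009935 ]]
crop org 289 182
```

View pics/w9.png

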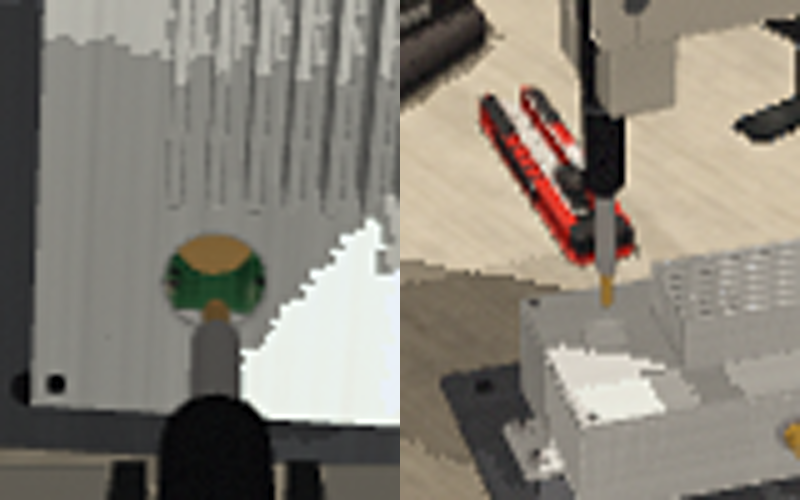

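Tip and hole centre line up in both views: wrist (328,251) and (328,247), scene (330.4,243) and (329.6,248.6). All agree with prediction within 0.5 mm. I'll go down through the hole.

```bash
python3 -m handwheel '[[0,0,6,0,10],[0,0,6,0,10],[0,0,6,0,10],[0,0,6,0,10],[0,0,5,0,10],[0,0,4,0,10],[0,0,0,0,10],[0,0,0,0,10]]' 25
python3 -c "
from plant import *
import numpy as np
F=[]
for i in range(6): vision.capture('wrist'); F.append(get_state()['contact_force'])
print(np.mean(F,0),np.std(F,0),get_state()['tcp_pos'])"
```

```text
time_s: 25.5
tcp_pos: [0.5904, 0.2002, 0.1065]
eef_rot: [-180.0, -0.0, -15.0]
contact_force: [0.9, -0.0, -1.0]
gripper_width: 0.0138
[ 0.02310108 -0.23252848 -0.57696893] [0.3708047  0.41729907 0.5027664 ] [0.59028384 0.20008104 0.10638933]
```

```bash
cat > f.py <<'E'
from plant import *
import numpy as np
F=[]
for i in range(8): vision.capture('wrist'); F.append(get_state()['contact_force'])
s=get_state(); print(s["time_s"],np.mean(F,0).round(2),s['tcp_pos']*1000,s["gripper_width"])
E
python3 -m handwheel '[[0,0,2,0,10],[0,0,2,0,10],[0,0,1,0,10],[0,0,0,0,10],[0,0,0,0,10],[0,0,0,0,10],[0,0,0,0,10],[0,0,0,0,10]]'; python3 f.py
python3 -m handwheel '[[0,0,0.5,0,10],[0,0,0.5,0,10],[0,0,0,0,10],[0,0,0,0,10],[0,0,0,0,10],[0,0,0,0,10],[0,0,0,0,10],[0,0,0,0,10]]'; python3 f.py
python3 -m handwheel '[[0,0,0.5,0,10],[0,0,0.5,0,10],[0,0,0,0,10],[0,0,0,0,10],[0,0,0,0,10],[0,0,0,0,10],[0,0,0,0,10],[0,0,0,0,10]]'; python3 f.py
```

```text
time_s: 26.8
tcp_pos: [0.5902, 0.2001, 0.1013]
eef_rot: [-180.0, 0.0, -15.0]
contact_force: [0.2, 0.1, -0.6]
gripper_width: 0.0134
27.2 [ 0.13  0.25 -0.48] [590.22868903 200.0427693  101.22385361] 0.013418849307329834
time_s: 28.2
tcp_pos: [0.5903, 0.2001, 0.1003]
eef_rot: [-180.0, -0.0, -15.0]
contact_force: [-0.7, -0.0, 1.2]
gripper_width: 0.0136
28.6 [0.05 0.23 0.55] [590.26937412 200.06784542 100.26696764] 0.013414625704651274
time_s: 29.6
tcp_pos: [0.5903, 0.2001, 0.0993]
eef_rot: [-180.0, -0.0, -15.0]
contact_force: [0.2, 1.0, 0.2]
gripper_width: 0.0137
30.0 [0.35 0.03 1.03] [590.27479511 200.09359704  99.2791131 ] 0.013561182947820268
```

Contact was at TCP z ≈ 100.4 mm with 1 N preload, as predicted. Now press to about half stroke.

```bash
python3 -m handwheel '[[0,0,0.5,0,10],[0,0,0.5,0,10],[0,0,0.5,0,10],[0,0,0.5,0,10],[0,0,0.5,0,10],[0,0,0.5,0,10],[0,0,0,0,10],[0,0,0,0,10]]'; python3 f.py
python3 -m handwheel '[[0,0,0.5,0,10],[0,0,0.4,0,10],[0,0,0,0,10],[0,0,0,0,10],[0,0,0,0,10],[0,0,0,0,10],[0,0,0,0,10],[0,0,0,0,10]]'; python3 f.py; python3 tilt.py|head -2
python3 - <<'E'
from h import *; from plant import *
o=[]
for n,X,d in(("wrist",[.5861,.2011,.045],(-50,-60)),("scene",[.5861,.2011,.06],(-50,-60))):
    c=vision.capture(n); np.savez(n[0]+"10.npz",**c); x,y=proj(c,X)[0].astype(int)+d; o.append(cv2.resize(c["color"][y:y+120,x:x+100,::-1],(400,480)))
    if n=="wrist":
        P=cloud(c)*1000;a=np.radians(-18.64);R=np.array([[np.cos(a),-np.sin(a)],[np.sin(a),np.cos(a)]]);L=(P[...,:2]-[609.5,183])@R
        s=(P[...,2]>41)&(P[...,2]<52)&(abs(L[...,1])<39)&(abs(L[...,0])<50)&((abs(L[...,1])>22))
        q=np.c_[L[s],P[s][:,2]]; print("cover",len(q),np.median(q[:,2]),"tilt",np.degrees(np.linalg.lstsq(np.c_[q[:,:2],np.ones(len(q))],q[:,2],rcond=None)[0][:2]))
cv2.imwrite("pics/w10.png",np.hstack(o))
E
```

```text
time_s: 31.0
tcp_pos: [0.5903, 0.2001, 0.0963]
eef_rot: [-180.0, -0.0, -15.0]
contact_force: [-0.1, -0.8, 2.5]
gripper_width: 0.0133
31.4 [-0.16  0.33  2.97] [590.29097792 200.08318647  96.29152064] 0.013410003769736887
time_s: 32.4
tcp_pos: [0.5903, 0.2001, 0.0953]
eef_rot: [-180.0, 0.0, -15.0]
contact_force: [-0.3, 0.0, 4.0]
gripper_width: 0.0137
32.8 [0.37 0.14 3.53] [590.26683878 200.07215302  95.36812901] 0.013396809747673044
32.85 [590.25991911 200.06418148  95.360621  ] [-0.2604649   0.62302396  3.23480694]
handle 561 tilt x,y deg [-1.2  0.8] front x,mid y at z=-20: 1.7 -1.3 zmin -33.5
cover 6987 45.89273410632037 tilt [ 0.01475661 -0.05879787]
```

Force is 4.1 N net (half stroke), side force about zero, cover level and probe tilt about 1°. I'll hand in.

```bash
python3 -c "
from plant import r
print(r.close_job())"
```

```text
the job is handed in; nothing more can be done
None
```

The cover is seated on the housing, and I handed the job in at about 33 s with the probe still pressed on the test pad through the access hole.

**Cover:** I carried it by its fins and set it on the rim, meeting resistance at the predicted seated height, then let go. The last wrist depth check shows the plate level within 0.1°, about 46 mm up where 45 is expected. Before the probe went in, the brass pad showed through the hole.

**Probe:** I drew it 50 mm up its own axis, then turned it upright in a light grip against the lip of the stand's mouth. After that I lifted it clear and lowered it through the hole.
- **Alignment:** just above the hole, tip and hole centre lined up within about 0.5 mm of prediction in both views.
- **Plunger:** contact came at a fingertip height of about 100.4 mm and I stopped at 95.4 mm. The net push is about 4.1 N, which matches half stroke (4 N) and stays short of the stop.
- **Not leaning:** side force is about zero (noise of about 0.5 N), and the handle reads about 1° off upright.

**Disagreements and gaps:**
- The wrist camera reads about 1.3 mm off sideways; I cancelled this by comparing positions within the same camera.
- The probe moved about 4 to 5 mm off centre in the fingers while turning. I allowed for that in the aim.
- I could not look at the final picture because the 12-picture limit was reached, so the last checks are force and depth numbers only.
- I never touched the knife or the USB stick, but made no final check on them.

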